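# Lock a scooter battery pack into its test cradle

## Task

Push the scooter battery pack along its cradle until it is fully home against the end stop. Then, with the pack home, throw the cradle's lever out of its release notch and into the notch marked by the pointed cone, so that the bolt shuts behind the pack, and leave the lever resting in that notch. Do not disturb the screwdriver, the tub or the tape roll.

Things in the scene. Friction and masses are not known exactly. Their poses are not given: they have to be found in the camera images.
- cradle: Fixed bench cradle; place and yaw vary. Origin on the bench under the middle of the pack channel. y runs along the channel from the open mouth (-y) to the end stop (+y), x across it towards the lever casing. Bed top 12 mm above the bench, y -175 to +130. Channel x -38 to +38 mm; near wall 40 mm high, y -135 to +100. Grey casing (far wall) x 38 to 250, y -150 to +85, top at 50 mm.
- stop_face (a point): Middle of the end stop's face, at x = 0, y = +100 mm in the cradle's frame, 36 mm above the bench. The stop is a steel block 60 mm high above the bench. The pack's front end rests against it when home.
- lever_pivot (a point): Vertical pivot axis of the lever at the casing's top, x = 75, y = -92 mm in the cradle's frame, 50 mm above the bench.
- bolt_tip (a point): Middle of the front end of the flat steel bolt (13 mm wide, 18 mm high), 31 mm above the bench, at cradle y = -92 mm. At release it is inside the casing at cradle x = +40; the lever drives it towards -x across the channel mouth, 37.4 mm per rad. It passes about 5 mm behind a pack that is home; a pack that is not home blocks it and so the lever.
- pack: Black battery pack with a pale sheet on its top, 70 x 180 x 48 mm (x, y, z), about 0.8 kg (varies), lying loose on the bed in the channel, its length along the cradle's y axis. Origin at the centre of its underside. It starts about 40 to 75 mm short of home, its rear end sticking out of the mouth. It slides with about 3 to 8 N.
- pack_rear (a point): Centre of the pack's rear end face (its -y end), 24 mm above its underside. With the pack home against the end stop this is at y = -80 mm in the cradle's frame.
- lever (a joint): Lever angle, rad, growing clockwise seen from above. 0 = release notch, where it starts, the arm pointing 85 degrees counter-clockwise from the cradle's x axis. Four sprung notches 30 degrees apart: 0, 0.524, 1.047, 1.571; stops just beyond the ends. Leaving a notch takes about 7 N at the post, falling to nothing half-way, then it snaps into the next; let go, it settles in the nearest notch.
- lever_post (a point): Centre of the top of the lever's upright black post, 135 mm above the bench and 100 mm out from the pivot. The post is a cylinder of 28 mm diameter, from 71 to 135 mm above the bench, standing on a flat steel arm (16 mm wide, top 71 mm above the bench, reaching 134 mm from the pivot). This point's x axis points outwards along the arm, away from the pivot, z up.
- cone: Pointed dark steel cone, base 36 mm diameter, 38 mm high, fixed on the casing top just outside one of the three notches other than release: it marks the wanted notch. Origin at the centre of its base, 156 mm from the pivot in the direction of that notch. In that notch the arm points straight at the cone.
- disc_a: Flat dark steel disc, 22 mm diameter, 4 mm high, fixed likewise beside an unwanted notch. Origin at the centre of its base.
- disc_b: The other flat steel disc, the same, beside the other unwanted notch.
- screwdriver: Screwdriver, 190 mm long, lying on the bench to the left; bystander. Its own x axis runs along it.
- screw_tub: Open grey plastic tub, 84 mm diameter, 60 mm high, on the bench to the right; bystander. Origin at the centre of its underside.
- tape_roll: Black roll of tape, 100 mm outer diameter, 30 mm high, lying flat on the bench to the right; bystander. Origin at the centre of its underside.

How it is judged:
By the outcome, as a careful person would: the job done as asked, in the order asked, and still so for the second after the job is handed in, with the robot touching nothing.
It also fails if it takes over 61 s, if anything falls off the work surface, if the arm or the gripper's body presses on something with over 40 N, if the wrist force passes 120 N, or if a joint passes its speed limit or range.

## Robot

A 7-joint arm with a two-finger parallel gripper is mounted at the origin on the work surface. World frame = base frame: x ahead of the robot, y to its left, z up, the work surface at z = 0. Lengths are in m, angles in degrees, forces in N, time in s.
With the tool pointing down it reaches from about 0.425 to 0.925 m from the base axis. Payload 6.8 kg.
Tool frame: the origin (TCP) lies at the very end of the fingers, on their centre line; the grasp point (between the pads) lies r.grip_depth behind it (r.grip_depth is the distance from the TCP to the grasp point, in m); z points along the fingers, y is the line along which they close (so a half turn about z gives the same grasp; the last joint's range is limited). The gripper opens to 88 mm and grips with 3 to 60 N. Pads are 20 mm wide; open, the fingers measure 115 mm over their backs; the gripper's body (75 mm by 178 mm) begins 61 mm behind the grasp point.
Start: joints at [-81.767, 27.33, 1.283, 89.118, -0.659, 63.558, -4.761], TCP at [0.168, 0.654, 0.192] pointing down, gripper open.
Joint ranges: [-169.35, 169.35], [-19.33, 120.38], [-80.79, 83.38], [13.8, 139.57], [-78.32, 258.32], [9.67, 109.79], [-169.56, 169.56]. Speed limits (degrees/s): [136.94, 136.94, 180, 180, 180, 180, 180].

## Interface

Orientations are given as [roll, pitch, yaw] about the fixed x, y, z axes, in that order (R = Rz(yaw) Ry(pitch) Rx(roll)).
In Python, from bench import r, get_image gives the robot as it stands.
- The arm moves only by the tool servo_tool, never from a script. Its arguments are lists of equal length, an entry for each row: "fingers": the opening, from 0 (shut) to 1 (fully open); "dp": the shift along the tool's x, y, z in mm, a list of three; "twist": the turn about the tool's z in rad. A call has 1 to 12 rows; each row is the pose to reach, as a shift and turn from the pose commanded when the call began, along the tool's axes at that moment; what a row does not reach only later rows make up. A row lasts 1/12 s, in which the tool goes at most 41.7 mm and 7.16 degrees, less where a joint would pass 70% of its speed; a pose out of reach is approached as far as the arm can. A call with a gripper value outside its range is refused whole. The fingers move at their own pace and stop on an object; the grip force is fixed at half the most. Time passes only in rows, so rows that repeat a pose let the fingers close. It gives the time, the measured TCP pose, the force, the opening and the grip force at its end, in the units of the state.
- r.read_state(): the state, without advancing time (a new reading comes with each control period).
- get_image(name): name is "side" or "top" or "wrist"; returns a dict with "image" (384x512x3 uint8, red, green, blue), "range_z" (384x512 float32, m along the optical axis (not along the pixel's ray), 0 where there is no reading), "mtx" (3x3 intrinsics, pixels), "dist" ([k1, k2, p1, p2, k3] as OpenCV has them; the pictures are not rectified), "R" (3x3) and "t" (3): a world point X has camera coordinates R X + t. Camera axes: x right, y down, z forward; pixel columns grow to the right and rows downward; lengths in m; the calibration is good to about 2 mm. A picture is of the moment at which its call begins.
- r.hand_in(): hands the job in; it is judged then, once.
The state is a dict: "clock": time; "joints": joint angles; "qvel": joint speeds; "effort": joint torques, N m; "position": TCP position; "tool_rot": TCP orientation; "wrist_force": force on the tool from outside, world axes, zero at the start; "wrist_torque": the same for the moment, N m; "opening": finger opening in m; "grip_force": force on a finger pad.
Only numpy, scipy, OpenCV 4.12 (cv2) and the standard library are available. Lean on these libraries where they do the work, as an engineer would, in place of code of your own. Each camera call takes 0.05 s, during which the arm holds its last target. There are 200 camera calls.

## Working session

There is one attempt and no reset: what is moved stays moved. The work goes in short steps, Python scripts to look and compute and a tool call to move; the robot and the scene stay as the last step left them, time stands still between calls to the robot, and variables do not carry over. Pictures are saved under pics/ and viewed, at most 10 in all, crops included, and the job is handed in when it is done.

Besides the shell and the picture viewer there is one more tool, called after ">>>" as name(argument=value, ...) on one line, values as JSON. servo_tool: Moves the arm, as the interface text tells. Its arguments: {"type":"object","properties":{"fingers":{"type":"array"},"dp":{"type":"array"},"twist":{"type":"array"}},"required":["fingers","dp","twist"]}

```bash
mkdir -p pics; ls; python3 - <<'E'
from bench import r,get_image
import cv2,numpy as np,pickle
d={}
for n in("top","side"):
    g=get_image(n); d[n]=g
    cv2.imwrite(f"pics/{n}0.png",g["image"][:,:,::-1])
    print(n,g["mtx"].round(1).tolist(),g["dist"],g["R"].round(3).tolist(),g["t"].round(3))
pickle.dump(d,open("d0.pkl","wb"))
s=r.read_state();print(s["clock"],s["position"],s["tool_rot"],s["opening"],r.grip_depth)
E
```

```text
pics
top [[399.9, 0.0, 246.4], [0.0, 399.9, 192.4], [0.0, 0.0, 1.0]] [0.00655429 0.         0.         0.         0.        ] [[-0.022, -1.0, -0.006], [-0.998, 0.022, -0.066], [0.066, 0.005, -0.998]] [0.003 0.555 1.245]
side [[393.8, 0.0, 251.3], [0.0, 393.8, 190.2], [0.0, 0.0, 1.0]] [0.02963294 0.         0.         0.         0.        ] [[-0.997, -0.08, 0.015], [-0.072, 0.775, -0.628], [0.039, -0.627, -0.778]] [0.545 0.086 1.219]
0.1 [0.16807866 0.65314514 0.1906826 ] [-1.79908967e+02  7.88693314e-03  1.65572129e+02] 0.08794208750635722 0.0187
```

View pics/top0.png

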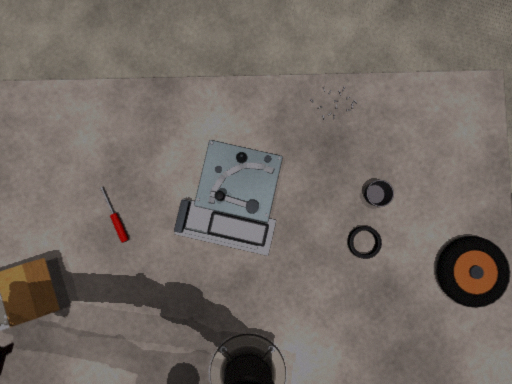

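View pics/side0.png

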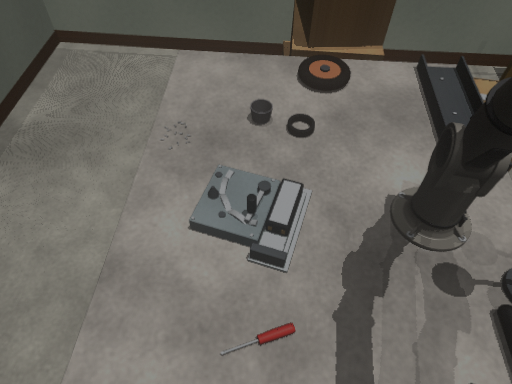

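The top view shows the cradle at about (230,200), with the end stop to the left at (183,215), the pack at (238,230) and the lever post at (220,195). The pivot hub is at (252,206) and round markers sit at (218,170), (241,157) and (267,159). The middle marker is the largest and looks like the cone; I'll measure to check.

```bash
cat > h.py <<'E'
import numpy as np,cv2
def cloud(g):
    h,w=g["range_z"].shape
    u,v=np.meshgrid(np.arange(w),np.arange(h))
    p=cv2.undistortPoints(np.stack([u,v],-1).reshape(-1,1,2).astype(float),g["mtx"],g["dist"]).reshape(h,w,2)
    c=np.dstack([p,np.ones((h,w))])*g["range_z"][...,None]
    return (c-g["t"])@g["R"]
def ray(g,uv,z):
    p=cv2.undistortPoints(np.array(uv,float).reshape(-1,1,2),g["mtx"],g["dist"]).reshape(-1,2)
    d=np.c_[p,np.ones(len(p))]@g["R"]; o=-g["R"].T@g["t"]
    return o+d*((z-o[2])/d[:,2])[:,None]
E
python3 - <<'E'
import pickle,cv2,numpy as np
from h import *
d=pickle.load(open("d0.pkl","rb"))
for n in d:
    g=d[n];P=cloud(g);z=P[...,2]
    roi=(P[...,0]>.35)&(P[...,0]<.8)&(abs(P[...,1])<.35)
    for lo,hi,l in((.042,.057,"casing/top50"),(.057,.064,"60: pack/stop"),(.12,.145,"post")):
        m=((z>lo)&(z<hi)&roi).astype(np.uint8)
        nn,lab,st,ce=cv2.connectedComponentsWithStats(m)
        for i in range(1,nn):
            if st[i,4]>15:
                q=P[lab==i]; rc=cv2.minAreaRect((q[:,:2]*1000).astype(np.float32))
                print(n,l,st[i].tolist(),q.mean(0).round(4),np.round(rc[0],1),np.round(rc[1],1),round(rc[2],2))
    fl=roi&(z<.005);print(n,"floor z",z[fl].mean(),z[fl].std())
t=d["top"];s=d["side"]
a=cv2.resize(t["image"][130:265,165:295],None,fx=4,fy=4,interpolation=3)
b=cv2.resize(s["image"][160:275,185:315],None,fx=2,fy=2,interpolation=3)
cv2.imwrite("pics/crop.png",a[:,:,::-1])
cv2.imwrite("pics/crop2.png",cv2.resize(b,None,fx=2,fy=2)[:,:,::-1])
E
```

```text
top casing/top50 [194, 140, 89, 83, 4532] [0.5916 0.0144 0.0496] [586.   16.5] [235.3 221.4] 75.79
top 60: pack/stop [247, 163, 13, 6, 47] [ 0.6342 -0.0309  0.059 ] [633.9 -31.6] [36.9 16. ] 88.33
top 60: pack/stop [227, 166, 15, 9, 50] [0.6224 0.0279 0.0589] [622.8  27.5] [16.7 44. ] 25.05
top 60: pack/stop [212, 177, 9, 14, 40] [0.5786 0.0808 0.0591] [580.3  79.6] [16.5 42.5] 62.42
top 60: pack/stop [174, 200, 15, 33, 216] [0.4829 0.1912 0.0599] [484.8 190.5] [24.9 98.7] 75.28
top 60: pack/stop [208, 212, 61, 34, 1082] [0.4427 0.0191 0.0603] [442.6  19.3] [177.8  68.5] 75.15
top post [215, 191, 9, 9, 70] [0.5409 0.0687 0.1339] [541.3  68.9] [23.5 23.4] 0.25
top floor z -0.0007098610775877365 0.002494501531652286
side casing/top50 [189, 165, 112, 77, 3917] [0.5896 0.0339 0.0495] [554.7  27.8] [238.6 290.6] 76.7
side casing/top50 [250, 250, 36, 13, 112] [0.4873 0.2055 0.05  ] [488.  203.4] [10.6 98.1] 77.45
side 60: pack/stop [267, 179, 36, 50, 943] [0.4453 0.0274 0.0599] [444.6  23.2] [178.4  68.4] 75.86
side 60: pack/stop [221, 180, 7, 9, 32] [ 0.6362 -0.03    0.0585] [636.  -30.4] [33.7 16.5] 88.17
side 60: pack/stop [222, 197, 8, 8, 34] [0.6226 0.0352 0.0589] [623.7  34.7] [16.6 27.3] 25.89
side 60: pack/stop [234, 211, 8, 8, 26] [0.5822 0.0814 0.0587] [582.3  81.4] [17.4 25.7] 60.9
side 60: pack/stop [250, 243, 37, 17, 260] [0.486  0.1949 0.0594] [486.5 194.4] [26.3 98.4] 75.14
side post [247, 194, 10, 10, 82] [0.5424 0.0758 0.1319] [542.4  73.7] [25.1 27. ] 4.87
side floor z -0.0008479216891685948 0.001945452053385786
```

View pics/crop.png

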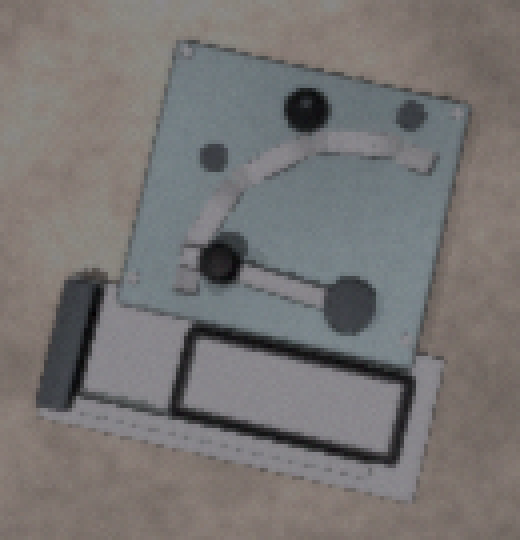

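View pics/crop2.png

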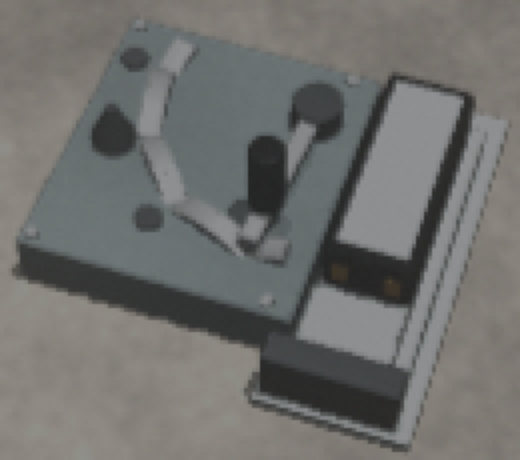

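The large pointed marker in the middle is the cone at about (241,157), and the two flat ones are discs. Seen from the pivot it lies about 25° from cradle x, so the wanted notch is 1.047 rad. The pack is about 73 mm short of home. I'm starting the approach with the fingers shut.

>>> servo_tool(fingers=[0,0,0,0,0,0,0,0,0,0,0,0], dp=[[-39,-33,-2],[-78,-66,-4],[-116,-100,-6],[-155,-133,-8],[-190,-163,-10],[-225,-193,-12],[-260,-223,-14],[-295,-253,-16],[-330,-283,-18],[-365,-313,-20],[-400,-343,-20],[-420,-360,-20]], twist=[0,0,0,0,0,0,0,0,0,0,0,0])

```text
clock: 1.1
position: [0.4551, 0.2423, 0.2106]
tool_rot: [180.0, -0.0, 165.6]
wrist_force: [0.1, 0.5, -0.0]
opening: 0.0113
grip_force: 0.0
```

```bash
cat >> h.py <<'E'
from scipy.spatial.transform import Rotation as Ro
YAW=np.radians(-14.5); ex=np.array([np.cos(YAW),np.sin(YAW)]); ey=np.array([-ex[1],ex[0]])
O=np.array([.4857,.1925])-.1125*ey
def W(x,y,z): return np.r_[O+(x*ex+y*ey)/1000,z/1000]
def dp(s,X):
    return (Ro.from_euler("xyz",s["tool_rot"],degrees=True).as_matrix().T@(np.asarray(X)-s["position"])*1000).round(1)
def cr(p):
    q=np.asarray(p[:2])-O; return np.round([q@ex*1000,q@ey*1000,p[2]*1000],1)
E
python3 - <<'E'
from h import *;from bench import r;import pickle
s=r.read_state();print(s["clock"],s["position"],s["tool_rot"],s["opening"],s["wrist_force"],cr(s["position"]))
for X in(W(8,-176,200),W(8,-176,28)):print(X,dp(s,X))
d=pickle.load(open("d0.pkl","rb"))
g=d["top"];print("cone",cr(ray(g,[[241.5,157]],.07)[0]),"post",cr(ray(g,[[219.7,195.4]],.135)[0]),"pred cone",75+156*np.cos(np.radians(25)),-92+156*np.sin(np.radians(25)))
for n in d:
    P=cloud(d[n]);m=(P[...,2]>.057)&(P[...,2]<.064)&(P[...,0]<.56)&(P[...,0]>.38)&(abs(P[...,1])<.15)
    q=np.array([cr(p) for p in P[m]]);q=q[q[:,0]<45];print(n,"pack x,y range",np.percentile(q,[1,99],axis=0)[:,:2])
E
```

```text
1.1 [0.45506895 0.24231975 0.21064365] [ 1.79992001e+02 -8.23265455e-03  1.65579961e+02] 0.011261821638673288 [ 0.08290838  0.50869505 -0.04719354] [-42.1 153.1 210.6]
[ 0.42121055 -0.08881363  0.2       ] [ -49.7 -329.1   10.6]
[ 0.42121055 -0.08881363  0.028     ] [ -49.7 -329.2  182.6]
cone [215.7 -27.5  70. ] post [ 83.9   4.3 135. ] pred cone 216.3840147777174 -26.07155116845088
top pack x,y range [[ -31.3   -152.838]
 [  34.419   19.838]]
side pack x,y range [[ -30.3   -147.171]
 [  35.014   25.2  ]]
```

>>> servo_tool(fingers=[0,0,0,0,0,0,0,0,0,0,0,0], dp=[[-50,-40,0],[-55,-80,2],[-55,-120,4],[-55,-160,6],[-55,-200,8],[-55,-240,10],[-52,-280,10],[-50,-315,10],[-50,-329,10],[-50,-329,10],[-50,-329,10],[-50,-329,10]], twist=[0,0,0,0,0,0,0,0,0,0,0,0])

```text
clock: 2.1
position: [0.4213, -0.0856, 0.2005]
tool_rot: [180.0, -0.0, 165.7]
wrist_force: [0.5, 0.3, 0.8]
opening: 0.0006
grip_force: 0.0
```

```bash
python3 - <<'E'
from h import *;from bench import r,get_image
s=r.read_state();print(s["clock"],s["position"],s["tool_rot"],s["opening"],s["wrist_force"],cr(s["position"]))
print(dp(s,W(8,-176,28)))
E
```

```text
2.1 [ 0.42127874 -0.08563252  0.20053336] [ 1.79983091e+02 -9.73067478e-04  1.65652255e+02] 0.0006157165336614421 [0.45347814 0.32417205 0.79882631] [   7.3 -172.9  200.5]
[ -0.7  -3.1 172.5]
```

>>> servo_tool(fingers=[0,0,0,0,0,0,0,0,0,0], dp=[[0,-1,20],[0,-1,45],[0,-1,75],[0,-1,100],[0,-1,125],[0,-1,145],[0,-1,160],[0,-1,170],[0,-1,172],[0,-1,172]], twist=[0,0,0,0,0,0,0,0,0,0])

```text
clock: 2.93
position: [0.4207, -0.087, 0.0282]
tool_rot: [-180.0, -0.1, 165.7]
wrist_force: [-0.7, -0.9, -0.0]
opening: 0.0002
grip_force: 0.0
```

```bash
python3 - <<'E'
from h import *;from bench import r,get_image
s=r.read_state();print(s["clock"],s["position"],s["tool_rot"],s["opening"],s["wrist_force"],cr(s["position"]))
print(dp(s,W(8,-96,28)))
E
```

```text
2.9333 [ 0.42069603 -0.08698573  0.02816831] [-1.79987978e+02 -6.95929576e-02  1.65656597e+02] 0.0001764684077521312 [-0.70269503 -0.91517702 -0.02029525] [   7.  -174.4   28.2]
[-1.2 78.4  0.2]
```

>>> servo_tool(fingers=[0,0,0,0,0,0,0,0,0,0,0,0], dp=[[0,4,0],[0,9,0],[0,15,0],[0,21,0],[0,27,0],[0,33,0],[0,39,0],[0,45,0],[0,51,0],[0,57,0],[0,62,0],[0,66,0]], twist=[0,0,0,0,0,0,0,0,0,0,0,0])

```text
clock: 3.93
position: [0.4377, -0.0242, 0.0293]
tool_rot: [-180.0, 0.1, 165.5]
wrist_force: [-1.8, -6.3, 7.7]
opening: 0.0001
grip_force: 3.7
```

>>> servo_tool(fingers=[0,0,0,0,0,0], dp=[[0,2,0],[0,4,0],[0,6,0],[0,8,0],[0,9,0],[0,9,0]], twist=[0,0,0,0,0,0])

```text
clock: 4.43
position: [0.4399, -0.0156, 0.0293]
tool_rot: [-180.0, 0.1, 165.5]
wrist_force: [-1.4, -3.9, 7.2]
opening: 0.0006
grip_force: 3.6
```

```bash
cat > st.py <<'E'
from h import *;from bench import r
s=r.read_state();print(s["clock"],s["position"],s["tool_rot"],s["opening"],"F",s["wrist_force"].round(1) if hasattr(s["wrist_force"],"round") else s["wrist_force"],cr(s["position"]))
E
python3 st.py
```

```text
4.4333 [ 0.4398782  -0.01564409  0.02925304] [-1.79976894e+02  6.93196239e-02  1.65542881e+02] 0.0006175262775497036 F [-1.4 -3.9  7.2] [   7.8 -100.5   29.3]
```

>>> servo_tool(fingers=[0,0,0,0,0,0], dp=[[0,1,0],[0,2,0],[0,3,0],[0,4,0],[0,4,0],[0,4,0]], twist=[0,0,0,0,0,0])

```text
clock: 4.93
position: [0.4408, -0.012, 0.0293]
tool_rot: [-180.0, 0.1, 165.5]
wrist_force: [-2.4, -4.2, 7.8]
opening: 0.0005
grip_force: 3.8
```

>>> servo_tool(fingers=[0,0,0,0], dp=[[0,1,0],[0,2,0],[0,2,0],[0,2,0]], twist=[0,0,0,0])

```text
clock: 5.27
position: [0.4413, -0.0101, 0.0293]
tool_rot: [-180.0, 0.1, 165.5]
wrist_force: [-2.3, -6.0, 7.1]
opening: 0.0005
grip_force: 3.8
```

```bash
python3 st.py
```

```text
5.2667 [ 0.44125679 -0.01005245  0.02925986] [-1.79970851e+02  6.45998168e-02  1.65528955e+02] 0.0004671187863045461 F [-2.3 -6.   7.1] [  7.7 -94.7  29.3]
```

>>> servo_tool(fingers=[0,0,0,0], dp=[[0,1,0],[0,1.5,0],[0,1.5,0],[0,1.5,0]], twist=[0,0,0,0])

```text
clock: 5.6
position: [0.4416, -0.0087, 0.0293]
tool_rot: [-180.0, 0.1, 165.5]
wrist_force: [-1.4, -5.0, 6.8]
opening: 0.0005
grip_force: 3.9
```

>>> servo_tool(fingers=[0,0,0,0], dp=[[0,1,0],[0,1.5,0],[0,1.5,0],[0,1.5,0]], twist=[0,0,0,0])

```text
clock: 5.93
position: [0.4419, -0.0072, 0.0293]
tool_rot: [-180.0, 0.1, 165.5]
wrist_force: [-2.0, -5.6, 7.7]
opening: 0.0001
grip_force: 3.9
```

```bash
python3 st.py
```

```text
5.9333 [ 0.44194111 -0.00724006  0.02925024] [-1.79965518e+02  5.97829967e-02  1.65525095e+02] 0.0001371568736216456 F [-2.  -5.6  7.7] [  7.6 -91.8  29.3]
```

>>> servo_tool(fingers=[0,0,0,0], dp=[[0,1,0],[0,1.5,0],[0,1.5,0],[0,1.5,0]], twist=[0,0,0,0])

```text
clock: 6.27
position: [0.4423, -0.0058, 0.0293]
tool_rot: [-180.0, 0.1, 165.5]
wrist_force: [-1.2, -5.7, 8.1]
opening: 0.0005
grip_force: 3.9
```

>>> servo_tool(fingers=[0,0,0,0], dp=[[0,1,0],[0,1.5,0],[0,1.5,0],[0,1.5,0]], twist=[0,0,0,0])

```text
clock: 6.6
position: [0.4427, -0.0043, 0.0293]
tool_rot: [-180.0, 0.1, 165.5]
wrist_force: [-1.6, -5.6, 8.6]
opening: 0.0005
grip_force: 3.9
```

```bash
python3 st.py; python3 - <<'E'
from bench import get_image;import cv2
g=get_image("side");cv2.imwrite("pics/s1.png",cv2.resize(g["image"][130:290,185:335],None,fx=3.5,fy=3.5,interpolation=3)[:,:,::-1])
E
```

```text
6.6 [ 0.44269608 -0.00433853  0.02926556] [-1.79967053e+02  6.11768446e-02  1.65522983e+02] 0.00048093679972188496 F [-1.6 -5.6  8.6] [  7.7 -88.8  29.3]
```

View pics/s1.png

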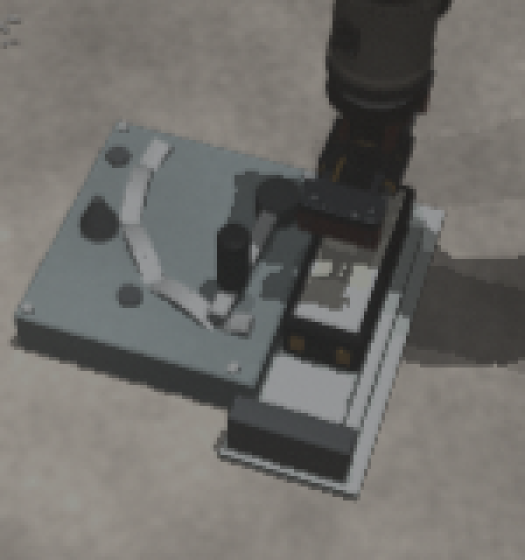

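```bash
python3 - <<'E'
from h import *;from bench import get_image;import pickle
d={n:get_image(n) for n in("side","top")};d["side0"]=pickle.load(open("d0.pkl","rb"))["side"]
for n,g in d.items():
    P=cloud(g);q=np.c_[(P[...,:2].reshape(-1,2)-O)@np.c_[ex,ey]*1000,P[...,2].ravel()*1000]
    for x0 in(-20,0,20):
        k=q[(abs(q[:,0]-x0)<8)&(q[:,1]>-200)&(q[:,1]<140)]
        prof=[(y,int(np.median(k[(k[:,1]>=y)&(k[:,1]<y+10),2]))) for y in range(-190,135,10) if ((k[:,1]>=y)&(k[:,1]<y+10)).any()]
        print(n,x0,prof)
E
```

```text
side -20 [(-190, 2), (-180, 184), (-170, 158), (-160, 170), (-150, 60), (-140, 59), (-130, 61), (-120, 60), (-110, 160), (-100, 164), (-90, 504), (-80, 290), (-70, 303), (-60, 314), (-50, 421), (-40, 183), (-30, 62), (-20, 117), (-10, 156), (0, 60), (10, 58), (20, 37), (30, 11), (40, 12), (50, 11), (60, 11), (70, 11), (100, 59), (110, 59), (120, 40), (130, 0)]
side 0 [(-140, 471), (-130, 471), (-100, 487), (-90, 486), (-80, 203), (-70, 178), (-60, 294), (-50, 430), (-40, 392), (-30, 180), (-20, 180), (-10, 151), (0, 60), (10, 59), (20, 40), (30, 11), (40, 10), (50, 11), (60, 10), (70, 12), (100, 58), (110, 58), (120, 35), (130, 0)]
side 20 [(-140, 453), (-130, 461), (-120, 455), (-110, 453), (-100, 454), (-90, 454), (-80, 198), (-70, 176), (-60, 283), (-50, 362), (-40, 394), (-30, 180), (-20, 178), (-10, 150), (0, 63), (10, 60), (20, 39), (30, 11), (40, 12), (50, 11), (60, 11), (70, 11), (100, 58), (110, 58), (120, 37), (130, 1)]
top -20 [(-180, 183), (-170, 181), (-160, 184), (-150, 416), (-140, 474), (-130, 496), (-120, 509), (-110, 515), (-100, 517), (-90, 513), (-80, 507), (-70, 
[... 1197 characters left out ...]
 (50, 11), (60, 11), (70, 11), (100, 59), (110, 59), (120, 34), (130, 0)]
side0 0 [(-160, 55), (-150, 58), (-140, 60), (-130, 60), (-120, 60), (-110, 60), (-100, 59), (-90, 60), (-80, 59), (-70, 59), (-60, 58), (-50, 60), (-40, 59), (-30, 60), (-20, 59), (-10, 59), (0, 60), (10, 61), (20, 39), (30, 11), (40, 12), (50, 11), (60, 11), (70, 12), (100, 58), (110, 58), (120, 36), (130, 1)]
side0 20 [(-160, 56), (-150, 58), (-140, 59), (-130, 59), (-120, 60), (-110, 60), (-100, 59), (-90, 59), (-80, 60), (-70, 60), (-60, 59), (-50, 59), (-40, 59), (-30, 59), (-20, 58), (-10, 59), (0, 60), (10, 58), (20, 37), (30, 9), (40, 9), (50, 11), (60, 10), (70, 11), (100, 59), (110, 58), (120, 36), (130, 0)]
```

The pack has not moved. Depth still puts it at y -155 to +25 with its top at 60 mm, and the fingers felt about 8 N upward, so they must be sliding over its top. The tips seem to be higher than the reading says. I'm lifting and backing off to measure them.

>>> servo_tool(fingers=[0,0,0,0,0,0,0,0,0,0], dp=[[0,0,-15],[0,0,-30],[0,0,-40],[0,-20,-40],[0,-45,-40],[0,-65,-40],[0,-80,-40],[0,-86,-40],[0,-86,-40],[0,-86,-40]], twist=[0,0,0,0,0,0,0,0,0,0])

```text
clock: 7.58
position: [0.4213, -0.0861, 0.0687]
tool_rot: [180.0, 0.0, 165.6]
wrist_force: [-0.2, -0.1, -1.2]
opening: 0.0001
grip_force: 0.0
```

```bash
python3 st.py; python3 - <<'E'
from h import *;from bench import get_image;import cv2
g=get_image("side");w=get_image("wrist")
cv2.imwrite("pics/s2.png",np.hstack([cv2.resize(g["image"][90:250,220:370],(430,460),interpolation=3),cv2.resize(w["image"],(370,460))])[:,:,::-1])
print(w["R"].round(3).tolist(),w["t"].round(3),w["mtx"].tolist()); print("wrist cam pos",cr(-w["R"].T@w["t"]))
P=cloud(g);q=np.dstack([(P[...,:2]-O)@np.c_[ex,ey]*1000,P[...,2]*1000])
for v in range(140,240,6): print(v,[tuple(q[v,u].astype(int)) for u in range(270,330,8)])
E
```

```text
7.5833 [ 0.42129579 -0.08606668  0.06868345] [1.79972453e+02 1.58502780e-02 1.65584583e+02] 0.00014566283963714748 F [-0.2 -0.1 -1.2] [   7.4 -173.3   68.7]
[[0.249, 0.969, 0.001], [0.936, -0.241, 0.256], [0.248, -0.063, -0.967]] [-0.023 -0.415  0.161] [[290.61240791221223, 0.0, 254.01130758572842], [0.0, 290.61240791221223, 188.87764852421472], [0.0, 0.0, 1.0]]
wrist cam pos [ -62.4 -172.3  261.9]
140 [(np.int64(140), np.int64(-359), np.int64(0)), (np.int64(114), np.int64(-375), np.int64(-6)), (np.int64(86), np.int64(-381), np.int64(-3)), (np.int64(18), np.int64(-156), np.int64(222)), (np.int64(-3), np.int64(-160), np.int64(226)), (np.int64(-21), np.int64(-192), np.int64(203)), (np.int64(-23), np.int64(-420), np.int64(-2)), (np.int64(-51), np.int64(-422), np.int64(4))]
146 [(np.int64(130), np.int64(-326), np.int64(2)), (np.int64(104), np.int64(-340), np.int64(-1)), (np.int64(36), np.int64(-146), np.int64(202)), (np.int64(15), np.int64(-153), np.int64(202)), (np.int64(-7), np.int64(-152), np.int64(211)), (np.int64(-26), np.int64(-179), np.int64(192)), (np.int64(-30), np.int64(-389), 
[... 4932 characters left out ...]
, np.int64(25)), (np.int64(-3), np.int64(26), np.int64(37)), (np.int64(-26), np.int64(27), np.int64(49)), (np.int64(-47), np.int64(14), np.int64(41)), (np.int64(-66), np.int64(-21), np.int64(0)), (np.int64(-89), np.int64(-31), np.int64(-2)), (np.int64(-111), np.int64(-37), np.int64(1)), (np.int64(-134), np.int64(-44), np.int64(2))]
236 [(np.int64(16), np.int64(37), np.int64(10)), (np.int64(-6), np.int64(32), np.int64(14)), (np.int64(-28), np.int64(26), np.int64(18)), (np.int64(-49), np.int64(12), np.int64(9)), (np.int64(-71), np.int64(-2), np.int64(-1)), (np.int64(-94), np.int64(-10), np.int64(-2)), (np.int64(-116), np.int64(-18), np.int64(-1)), (np.int64(-139), np.int64(-27), np.int64(-2))]
```

View pics/s2.png

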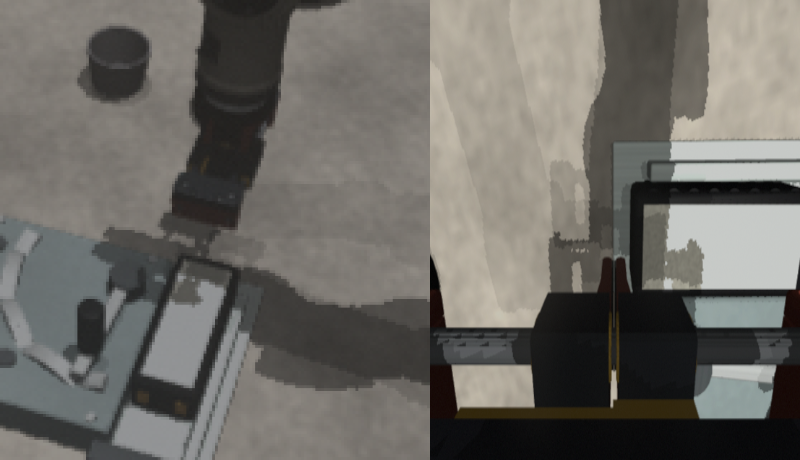

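```bash
python3 - <<'E'
from h import *;from bench import get_image;import cv2
w=get_image("wrist");P=cloud(w);q=np.dstack([(P[...,:2]-O)@np.c_[ex,ey]*1000,P[...,2]*1000])
for v in range(100,384,12): print(v,[tuple(int(a) for a in q[v,u]) if w["range_z"][v,u]>0 else 0 for u in (20,120,160,200,236,248,258,290,340,400,480)])
E
```

```text
100 [(-71, -374, 0), (-72, -287, 0), (-72, -253, 0), (-72, -218, 0), (-72, -187, -1), (-72, -177, 0), (-72, -168, 0), (-72, -141, 0), (-72, -98, 1), (-72, -45, 0), (-72, 22, 0)]
112 [(-61, -375, 0), (-62, -288, 0), (-62, -254, 0), (-62, -218, 1), (-62, -187, -1), (-62, -177, 0), (-62, -168, 0), (-62, -140, 1), (-62, -96, 0), (-62, -44, 0), (-62, 24, 0)]
124 [(-51, -378, 0), (-51, -290, 0), (-51, -254, 0), (-51, -219, 0), (-51, -187, -1), (-52, -177, 0), (-52, -168, 11), (-52, -141, 11), (-52, -99, 11), (-52, -48, 11), (-53, 17, 12)]
136 [(-41, -380, 0), (-41, -290, 1), (-41, -255, 0), (-41, -219, 0), (-41, -188, 0), (-41, -177, 0), (-42, -168, 11), (-42, -141, 11), (-44, -106, 39), (-45, -61, 39), (-45, -1, 40)]
148 [(-30, -383, 0), (-30, -292, 0), (-30, -256, 0), (-30, -220, -1), (-30, -188, 0), (-30, -177, 0), (-32, -168, 11), (-32, -141, 13), (-36, -106, 40), (-35, -60, 39), (-36, 0, 39)]
160 [(-19, -385, 0), (-19, -294, -1), (-19, -257, 0), (-20, -220, 0), (-20, -188, 0), (-20, -177, 0), (-22, -168, 12), (-29, -146, 57), (-29, -110, 56), (-29, -68, 57), (-29, -11, 57)]
172 [(-8, 
[... 2677 characters left out ...]
 205), (-11, -171, 206), (-12, -163, 206), (-11, -152, 205), (131, -43, 49), (8, -99, 183)]
352 [(-15, -219, 213), (-16, -198, 215), (-16, -190, 214), (-15, -183, 213), (-15, -175, 213), (-16, -173, 214), (-16, -171, 214), (-16, -164, 214), (-15, -154, 213), (-15, -142, 213), (-15, -125, 213)]
364 [(-15, -216, 217), (-15, -198, 216), (-15, -190, 216), (-14, -182, 215), (-15, -175, 216), (-16, -173, 217), (-15, -171, 216), (-15, -165, 216), (-15, -155, 216), (-16, -144, 216), (-15, -128, 216)]
376 [(-16, -214, 220), (-15, -196, 219), (-15, -189, 219), (-15, -181, 219), (-15, -175, 219), (-15, -173, 219), (-15, -171, 219), (-15, -165, 219), (-14, -156, 218), (-16, -145, 219), (-15, -130, 219)]
```

The wrist depth settles it: the real fingertips are near z≈100 mm while the reported TCP reads 69 mm. So the true tip is about 31 mm above the reported point, which fits the fingers riding on the 60 mm pack top at a reported 29 mm. Laterally it agrees. I'll allow for the 31 mm from here on and lower the real tips to about 28 mm, behind the pack.

>>> servo_tool(fingers=[0,0,0,0,0,0,0], dp=[[0,-2,15],[0,-3,32],[0,-3,48],[0,-3,60],[0,-3,68],[0,-3,71],[0,-3,71]], twist=[0,0,0,0,0,0,0])

```text
clock: 8.32
position: [0.42, -0.0893, -0.0029]
tool_rot: [-180.0, -0.1, 165.6]
wrist_force: [0.5, -1.0, 0.5]
opening: 0.0007
grip_force: 0.0
```

```bash
python3 st.py; python3 - <<'E'
from h import *;from bench import get_image;import cv2
w=get_image("wrist");P=cloud(w);q=np.dstack([(P[...,:2]-O)@np.c_[ex,ey]*1000,P[...,2]*1000])
for v in range(190,236,4): print(v,[tuple(int(a) for a in q[v,u]) for u in (230,236,242,248,254,260,266,272,280,290)])
E
```

```text
8.3167 [ 0.41997863 -0.08932933 -0.00287103] [-1.79987762e+02 -6.05222386e-02  1.65607905e+02] 0.0007328501587255329 F [ 0.5 -1.   0.5] [   6.9 -176.8   -2.9]
190 [(-11, -192, 0), (-11, -188, 0), (-11, -184, 0), (-11, -179, 0), (-11, -175, 1), (-14, -172, 11), (-14, -168, 11), (-14, -164, 12), (-14, -159, 11), (-14, -152, 12)]
194 [(-8, -192, 0), (-8, -188, 0), (-8, -184, 0), (-8, -179, 0), (-8, -175, 0), (-11, -172, 11), (-11, -168, 10), (-12, -164, 12), (-12, -159, 13), (-12, -152, 12)]
198 [(-5, -192, 0), (-5, -188, 0), (-5, -184, 0), (-5, -179, 0), (-5, -175, 0), (-9, -172, 10), (-9, -168, 12), (-9, -164, 13), (-9, -159, 12), (-9, -152, 12)]
202 [(-3, -192, 0), (-3, -188, 0), (-3, -184, 0), (-2, -179, 0), (-3, -175, 0), (-6, -171, 10), (-7, -168, 13), (-6, -164, 12), (-6, -159, 11), (-6, -152, 12)]
206 [(0, -192, 0), (0, -188, 0), (0, -184, 0), (0, -179, 0), (0, -175, 0), (-3, -171, 11), (-4, -168, 13), (-3, -164, 11), (-4, -159, 12), (-4, -152, 11)]
210 [(-62, -175, 190), (2, -188, 0), (2, -184, 0), (2, -180, 0), (2, -175, 0), (-1, -171, 11), (-1, -168, 11), (-1, -164, 11), (-1,
[... 292 characters left out ...]
), (4, -164, 11), (-62, -175, 190), (4, -152, 10)]
222 [(11, -192, 0), (11, -188, 0), (-4, -182, 40), (-4, -179, 40), (-3, -175, 38), (-4, -172, 41), (-4, -169, 41), (6, -164, 12), (6, -158, 12), (7, -152, 11)]
226 [(14, -192, 0), (14, -188, -1), (-4, -182, 48), (-4, -179, 46), (-2, -175, 42), (-4, -172, 46), (-4, -169, 47), (10, -163, 11), (10, -158, 11), (9, -152, 12)]
230 [(17, -192, 0), (17, -188, 0), (-4, -181, 52), (-5, -178, 53), (-2, -175, 47), (-4, -172, 53), (-4, -169, 52), (-4, -166, 52), (12, -158, 11), (12, -152, 11)]
234 [(20, -192, 0), (-3, -184, 56), (-4, -181, 56), (-4, -178, 57), (-3, -175, 54), (-3, -172, 56), (-4, -169, 57), (-5, -167, 58), (15, -158, 12), (15, -152, 12)]
```

The tips are now measured at about 27 mm with the pack ahead, so I'm pushing.

>>> servo_tool(fingers=[0,0,0,0,0,0,0,0,0,0,0,0], dp=[[0,5,0],[0,11,0],[0,17,0],[0,23,0],[0,29,0],[0,35,0],[0,41,0],[0,47,0],[0,53,0],[0,59,0],[0,65,0],[0,70,0]], twist=[0,0,0,0,0,0,0,0,0,0,0,0])

```text
clock: 9.37
position: [0.4379, -0.0222, -0.002]
tool_rot: [-180.0, 0.0, 165.5]
wrist_force: [-1.0, -6.1, 5.7]
opening: 0.0006
grip_force: 3.6
```

>>> servo_tool(fingers=[0,0,0,0,0,0,0], dp=[[0,2,0],[0,4,0],[0,6,0],[0,8,0],[0,10,0],[0,11,0],[0,11,0]], twist=[0,0,0,0,0,0,0])

```text
clock: 9.95
position: [0.4406, -0.0116, -0.002]
tool_rot: [-180.0, 0.0, 165.5]
wrist_force: [-0.7, -4.6, 5.2]
opening: 0.0007
grip_force: 2.8
```

```bash
cat > gap.py <<'E'
from h import *;from bench import get_image
P=cloud(get_image("side"));q=np.c_[(P[...,:2].reshape(-1,2)-O)@np.c_[ex,ey]*1000,P[...,2].ravel()*1000]
k=q[(abs(q[:,0])<25)&(q[:,1]>0)&(q[:,1]<135)]
print([(y,int(np.median(k[(k[:,1]>=y)&(k[:,1]<y+4),2]))) for y in range(0,135,4) if ((k[:,1]>=y)&(k[:,1]<y+4)).any()])
E
python3 st.py; python3 gap.py
```

```text
9.95 [ 0.44056197 -0.01164374 -0.00202653] [-1.79972327e+02  4.08016804e-02  1.65546483e+02] 0.0007395138987044002 F [-0.7 -4.6  5.2] [  7.4 -96.4  -2. ]
[(0, 59), (4, 59), (8, 60), (12, 59), (16, 59), (20, 59), (24, 60), (28, 60), (32, 59), (36, 59), (40, 59), (44, 59), (48, 59), (52, 59), (56, 60), (60, 59), (64, 59), (68, 60), (72, 60), (76, 59), (80, 59), (84, 59), (88, 57), (92, 52), (100, 57), (104, 59), (108, 59), (112, 59), (116, 59), (120, 58), (124, 35), (128, 9), (132, 0)]
```

The pack is moving now, with its front at about y=91. I'll finish in small steps until contact.

>>> servo_tool(fingers=[0,0,0,0,0,0], dp=[[0,1,0],[0,2,0],[0,3,0],[0,4,0],[0,4,0],[0,4,0]], twist=[0,0,0,0,0,0])

```text
clock: 10.5
position: [0.4415, -0.0079, -0.0021]
tool_rot: [-180.0, 0.0, 165.5]
wrist_force: [-1.2, -4.9, 5.4]
opening: 0.0007
grip_force: 3.1
```

>>> servo_tool(fingers=[0,0,0,0], dp=[[0,1,0],[0,2,0],[0,2,0],[0,2,0]], twist=[0,0,0,0])

```text
clock: 10.83
position: [0.4419, -0.0059, -0.0021]
tool_rot: [-180.0, 0.0, 165.5]
wrist_force: [-1.8, -5.7, 5.2]
opening: 0.0008
grip_force: 3.1
```

>>> servo_tool(fingers=[0,0,0,0], dp=[[0,1,0],[0,2,0],[0,2,0],[0,2,0]], twist=[0,0,0,0])

```text
clock: 11.17
position: [0.4423, -0.0045, -0.002]
tool_rot: [-179.9, 0.0, 165.5]
wrist_force: [-1.9, -6.6, 5.6]
opening: 0.0005
grip_force: 3.9
```

```bash
python3 st.py;python3 gap.py
```

```text
11.1667 [ 0.44231101 -0.00445532 -0.00203957] [-1.79948097e+02  3.05857277e-02  1.65507347e+02] 0.0005424256932031791 F [-1.9 -6.6  5.6] [  7.3 -89.   -2. ]
[(0, 141), (4, 60), (8, 59), (12, 60), (16, 59), (20, 59), (24, 60), (28, 60), (32, 59), (36, 59), (40, 60), (44, 59), (48, 59), (52, 59), (56, 59), (60, 59), (64, 60), (68, 59), (72, 59), (76, 59), (80, 60), (84, 60), (88, 59), (92, 58), (96, 58), (100, 57), (104, 59), (108, 59), (112, 59), (116, 59), (120, 58), (124, 36), (128, 6), (132, 0)]
```

>>> servo_tool(fingers=[0,0,0,0], dp=[[0,1,0],[0,2,0],[0,2,0],[0,2,0]], twist=[0,0,0,0])

```text
clock: 11.55
position: [0.4423, -0.0044, -0.0021]
tool_rot: [-179.8, 0.0, 165.4]
wrist_force: [-2.6, -13.6, 7.7]
opening: 0.0007
grip_force: 7.1
```

>>> servo_tool(fingers=[0,0,0,0], dp=[[0,1,0],[0,2,0],[0,2,0],[0,2,0]], twist=[0,0,0,0])

```text
clock: 11.88
position: [0.4423, -0.0044, -0.002]
tool_rot: [-179.7, 0.0, 165.3]
wrist_force: [-4.1, -18.6, 10.4]
opening: 0.0001
grip_force: 10.3
```

```bash
python3 st.py;python3 gap.py
```

```text
11.8833 [ 0.44227413 -0.00440964 -0.002022  ] [-1.79749208e+02  2.45535659e-02  1.65296702e+02] 0.00013387375928589236 F [ -4.1 -18.6  10.4] [  7.3 -89.   -2. ]
[(0, 143), (4, 60), (8, 60), (12, 59), (16, 60), (20, 60), (24, 60), (28, 59), (32, 59), (36, 59), (40, 61), (44, 60), (48, 59), (52, 60), (56, 60), (60, 59), (64, 59), (68, 60), (72, 59), (76, 59), (80, 59), (84, 59), (88, 59), (92, 58), (96, 57), (100, 57), (104, 58), (108, 59), (112, 59), (116, 58), (120, 58), (124, 35), (128, 7), (132, 0)]
```

Contact is firm: about 19 N with no more motion, so the pack is home. I'm backing off, lifting, opening, and turning above the lever post.

>>> servo_tool(fingers=[0,0,0,0,0,0,0,0,0,0,0,0], dp=[[0,-6,0],[0,-15,0],[0,-25,0],[0,-25,-25],[0,-25,-60],[0,-25,-100],[0,-25,-135],[0,-25,-165],[0,-25,-165],[0,-25,-165],[0,-25,-165],[0,-25,-165]], twist=[0,0,0,0,0,0,0,0,0,0,0,0])

```text
clock: 12.93
position: [0.4359, -0.0238, 0.1613]
tool_rot: [-179.9, -0.1, 165.6]
wrist_force: [0.3, -0.0, 0.3]
opening: 0.0007
grip_force: 0.0
```

```bash
python3 st.py; python3 gap.py; python3 - <<'E'
from h import *;from bench import r,get_image
s=r.read_state();print(dp(s,W(84,6,163)),s["joints"])
E
```

```text
12.9333 [ 0.43591377 -0.02384464  0.16125588] [-1.79935948e+02 -1.38201253e-01  1.65589969e+02] 0.0006893602911403735 F [ 0.3 -0.   0.3] [   6.  -109.4  161.3]
[(0, 59), (4, 60), (8, 60), (12, 59), (16, 59), (20, 60), (24, 60), (28, 60), (32, 60), (36, 59), (40, 59), (44, 59), (48, 59), (52, 59), (56, 60), (60, 59), (64, 59), (68, 60), (72, 59), (76, 59), (80, 60), (84, 60), (88, 59), (92, 59), (96, 57), (100, 58), (104, 58), (108, 59), (112, 58), (116, 58), (120, 58), (124, 36), (128, 8), (132, 0)]
[-78.2 115.4  -2.2] [-34.478847     6.76021933  32.18059337 123.63778874  -4.5879828
  50.89024861  76.00767283]
```

>>> servo_tool(fingers=[1,1,1,1,1,1,1,1,1,1,1,1], dp=[[-8,10,-1],[-16,20,-2],[-24,30,-2],[-32,40,-2],[-40,50,-2],[-46,60,-2],[-52,70,-2],[-58,80,-2],[-64,90,-2],[-70,100,-2],[-76,110,-2],[-78,115,-2]], twist=[0.12,0.24,0.36,0.48,0.6,0.72,0.84,0.96,1.08,1.2,1.32,1.44])

```text
clock: 13.98
position: [0.5416, 0.069, 0.1631]
tool_rot: [-179.9, 0.1, 82.8]
wrist_force: [-0.2, 0.2, 0.6]
opening: 0.0768
grip_force: 0.0
```

>>> servo_tool(fingers=[1,1,1,1], dp=[[0,0,0],[0,0,0],[0,0,0],[0,0,0]], twist=[0.11,0.218,0.218,0.218])

```text
clock: 14.32
position: [0.5407, 0.0678, 0.1634]
tool_rot: [-179.9, 0.1, 70.8]
wrist_force: [-0.5, 0.0, -0.4]
opening: 0.0873
grip_force: 0.0
```

```bash
python3 st.py; python3 - <<'E'
from h import *;from bench import r,get_image;import cv2
s=r.read_state();print(s["joints"],"tooly in cradle",Ro.from_euler("xyz",s["tool_rot"],degrees=True).as_matrix()[:2,1]@np.c_[ex,ey])
w=get_image("wrist");P=cloud(w);q=np.dstack([(P[...,:2]-O)@np.c_[ex,ey]*1000,P[...,2]*1000])
m=(q[...,2]>127)&(q[...,2]<140)&(abs(q[...,0]-84)<25)&(abs(q[...,1]-6)<25)
print("post",q[m].mean(0),cv2.minEnclosingCircle(q[m][:,:2].astype(np.float32)))
f=(q[...,2]>145)&(q[...,2]<260)&(w["range_z"]>0)
for v in range(180,300,10): print(v,[tuple(int(a) for a in q[v,u]) for u in np.where(f[v])[0][::25]])
cv2.imwrite("pics/w3.png",w["image"][:,:,::-1])
E
```

```text
14.3167 [0.54065503 0.06781758 0.16337843] [-1.79925303e+02  1.26832940e-01  7.07574291e+01] 0.08729117890358265 F [-0.5  0.  -0.4] [ 84.4   5.5 163.4]
[-50.31808586  21.69473267  46.58799092 110.90342586 -18.92928506
  55.43333351 -14.03201792] tooly in cradle [ 0.99657515 -0.0826818 ]
post [ 87.45637873  12.16009201 134.36122216] ((87.44984436035156, 10.881375312805176), 13.958842277526855)
180 []
190 []
200 []
210 []
220 [(33, 22, 204), (130, 13, 201)]
230 [(33, 22, 218), (41, 15, 204), (133, 14, 219)]
240 [(32, 22, 231), (42, 19, 224), (127, 6, 213), (135, 14, 230)]
250 [(31, 22, 240), (40, 20, 237), (40, 2, 202), (129, 12, 237), (139, 13, 240)]
260 [(30, 22, 249), (40, 21, 249), (40, 7, 223), (128, 7, 236), (134, 14, 250)]
270 [(28, 22, 257), (38, 21, 257), (41, 12, 241), (127, 2, 235), (130, 13, 256), (140, 13, 256)]
280 []
290 []
```

View pics/w3.png

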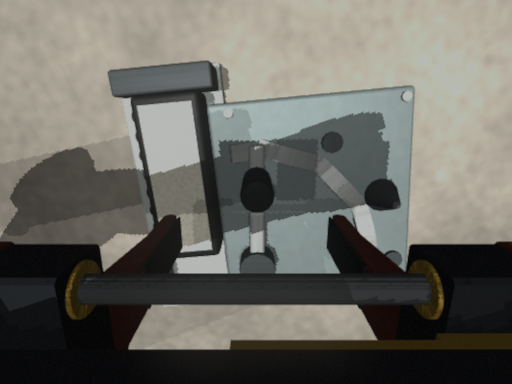

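The view shows the post at (257,190), midway between the open fingers at (175,220) and (335,220). The pack is home and the cone is at (382,195). I'm descending over the post.

>>> servo_tool(fingers=[1,1,1,1,1,1,1,1], dp=[[3,2,20],[3,2,45],[3,2,70],[3,2,90],[3,2,100],[3,2,104],[3,2,104],[3,2,104]], twist=[0,0,0,0,0,0,0,0])

```text
clock: 15.03
position: [0.5449, 0.0701, 0.0613]
tool_rot: [179.9, -0.0, 70.6]
wrist_force: [0.5, -0.2, 0.4]
opening: 0.088
grip_force: 0.0
```

>>> servo_tool(fingers=[0.25,0.25,0.25,0.25,0.25,0.25,0.25,0.25,0.25,0.25,0.25,0.25], dp=[[0,0,0],[0,0,0],[0,0,0],[0,0,0],[0,0,0],[0,0,0],[0,0,0],[0,0,0],[0,0,0],[0,0,0],[0,0,0],[0,0,0]], twist=[0,0,0,0,0,0,0,0,0,0,0,0])

```text
clock: 16.03
position: [0.544, 0.0703, 0.0605]
tool_rot: [-180.0, 0.0, 70.6]
wrist_force: [-0.7, 0.5, 1.7]
opening: 0.0273
grip_force: 30.0
```

```bash
python3 st.py
```

```text
16.0333 [0.54398095 0.07031621 0.06053038] [-1.79973948e+02  2.75220163e-04  7.05764379e+01] 0.027342340784406092 F [-0.7  0.5  1.7] [87.   8.8 60.5]
```

The post is gripped at 27 mm opening. Now I'm swinging it along its arc, first half.

>>> servo_tool(fingers=[0.25,0.25,0.25,0.25,0.25,0.25,0.25,0.25], dp=[[-0.4,8.7,0],[-1.5,17.4,0],[-3.4,25.9,0],[-6,34.2,0],[-9.4,42.2,0],[-13.4,50,0],[-13.4,50,0],[-13.4,50,0]], twist=[0.087,0.175,0.262,0.349,0.436,0.524,0.524,0.524])

```text
clock: 16.7
position: [0.5872, 0.0413, 0.0606]
tool_rot: [180.0, -0.0, 40.7]
wrist_force: [1.7, 1.8, 0.6]
opening: 0.0277
grip_force: 30.0
```

```bash
python3 st.py
```

```text
16.7 [0.58721884 0.0412978  0.06055514] [ 1.79981254e+02 -1.84987795e-02  4.06788240e+01] 0.02765821638372886 F [1.7 1.8 0.6] [136.1  -8.5  60.6]
```

Low forces. Second half: the same arc again, in the tool's new axes.

>>> servo_tool(fingers=[0.25,0.25,0.25,0.25,0.25,0.25,0.25,0.25], dp=[[-0.4,8.7,0],[-1.5,17.4,0],[-3.4,25.9,0],[-6,34.2,0],[-9.4,42.2,0],[-13.4,50,0],[-13.4,50,0],[-13.4,50,0]], twist=[0.087,0.175,0.262,0.349,0.436,0.524,0.524,0.524])

```text
clock: 17.37
position: [0.6098, -0.0049, 0.0606]
tool_rot: [-180.0, -0.1, 10.7]
wrist_force: [3.0, 2.8, -0.5]
opening: 0.0278
grip_force: 30.0
```

>>> servo_tool(fingers=[0.6,0.8,0.8,0.8,0.8,0.8,0.8,0.8], dp=[[0,0,0],[0,0,0],[0,0,0],[0,0,0],[0,0,0],[0,0,0],[0,0,0],[0,0,0]], twist=[0,0,0,0,0,0,0,0])

```text
clock: 18.03
position: [0.6092, -0.0057, 0.0605]
tool_rot: [180.0, 0.0, 10.5]
wrist_force: [-0.0, 0.1, -0.4]
opening: 0.0699
grip_force: 0.0
```

>>> servo_tool(fingers=[0.8,0.8,0.8,0.8,0.8,0.8,0.8,0.8], dp=[[0,0,-15],[0,0,-40],[0,0,-70],[0,0,-100],[0,0,-130],[0,0,-150],[0,0,-150],[0,0,-150]], twist=[0,0,0,0,0,0,0,0])

```text
clock: 18.7
position: [0.6099, -0.0059, 0.2123]
tool_rot: [-180.0, -0.2, 10.5]
wrist_force: [-0.6, 0.3, -1.3]
opening: 0.0702
grip_force: 0.0
```

>>> servo_tool(fingers=[0.8,0.8,0.8,0.8,0.8,0.8], dp=[[25,0,0],[60,0,0],[100,0,0],[140,0,0],[160,0,0],[160,0,0]], twist=[0,0,0,0,0,0])

```text
clock: 19.2
position: [0.7688, 0.0252, 0.2072]
tool_rot: [180.0, 0.1, 10.7]
wrist_force: [-0.7, 1.0, 0.5]
opening: 0.0703
grip_force: 0.0
```

```bash
python3 st.py; python3 gap.py; python3 - <<'E'
from h import *;from bench import get_image;import cv2
s=get_image("side");t=get_image("top")
for n,g in(("side",s),("top",t)):
    P=cloud(g);q=np.dstack([(P[...,:2]-O)@np.c_[ex,ey]*1000,P[...,2]*1000])
    m=(q[...,2]>125)&(q[...,2]<140)&(q[...,0]>60)&(q[...,0]<200)&(q[...,1]>-110)&(q[...,1]<40)
    if m.any(): c=np.median(q[m],0);print(n,c,"arm angle",np.degrees(np.arctan2(c[1]+92,c[0]-77)))
a=cv2.resize(s["image"][140:290,175:335],(400,375),interpolation=3);b=cv2.resize(t["image"][120:270,150:310],(400,375),interpolation=3)
cv2.imwrite("pics/fin.png",np.hstack([a,b])[:,:,::-1])
E
```

```text
19.2 [0.76875494 0.02518226 0.2071841 ] [1.79982031e+02 1.44119082e-01 1.06858388e+01] 0.07029743114316556 F [-0.7  1.   0.5] [315.9  21.4 207.2]
[(0, 60), (4, 59), (8, 60), (12, 59), (16, 59), (20, 61), (24, 60), (28, 60), (32, 59), (36, 685), (40, 62), (44, 683), (48, 686), (52, 689), (56, 688), (60, 686), (64, 686), (68, 685), (72, 682), (76, 679), (80, 673), (84, 664), (88, 650), (92, 648), (96, 650), (100, 647), (104, 60), (108, 59), (112, 59), (116, 59), (120, 59), (124, 34), (128, 6), (132, 0)]
side [167.38253225 -43.05850121 133.29138168] arm angle 28.435230116349427
top [166.81843558 -49.96817635 134.34006133] arm angle 25.077917261771425
```

View pics/fin.png

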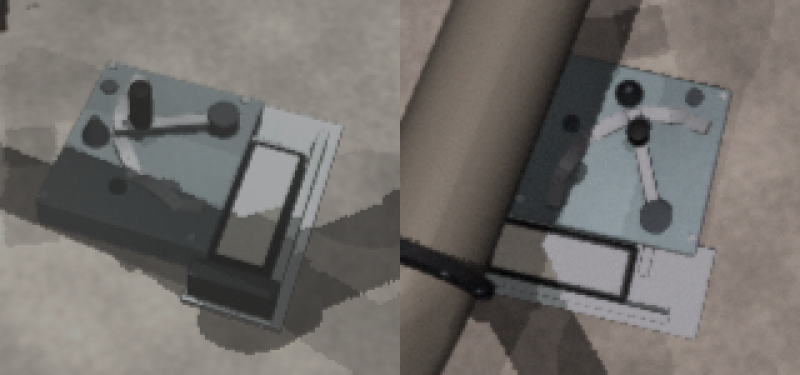

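The left view shows the pack against the stop. The right view shows the arm at (645,170) pointing straight at the cone at (628,92), and the bolt out behind the pack at (643,262). The robot is clear of everything, so I'm handing in.

```bash
python3 -c "
from bench import r
print(r.hand_in())"
```

```text
the job is handed in; nothing more can be done
None
```

The pack is home against the end stop, the lever rests in the cone's notch (1.047 rad) with the bolt shut behind the pack, and the job is handed in; one early push slid over the pack's top at about 8 N without moving it.

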